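Top up the sprung coaster dispenser

TASK

Top up the white coaster dispenser with the two rectangular coasters from the slanted wooden rack, one at a time: lay each one flat in the top of the dispenser, press it straight down onto the sprung pile until both steel spring leaves snap over it, and let go before bringing the next, so that the platform sinks step by step and the two end on the coaster already inside as a flat pile of three held under the leaves. Leave the kettle, mugs, spice tin, round coaster, jar, caddy and teaspoon where they stand.

Things in the scene. Friction and masses are not known exactly. Their poses are not given: they have to be found in the camera images.
- coaster_a_mid (a point): Centre of a hard silicone coaster, dark grey, a rectangular slab 88 x 64 x 9 mm, about 60 g; x along the 88 mm length, y along the 64 mm width, z the normal of its upper face. All three are alike. At the start it leans in a slot of the rack, x pointing up the slope.
- coaster_b_mid (a point): Centre of a hard silicone coaster, dark grey, a rectangular slab 88 x 64 x 9 mm, about 60 g; x along the 88 mm length, y along the 64 mm width, z the normal of its upper face. All three are alike. At the start it leans in a slot of the rack, x pointing up the slope.
- coaster_c_mid (a point): Centre of a hard silicone coaster, dark grey, a rectangular slab 88 x 64 x 9 mm, about 60 g; x along the 88 mm length, y along the 64 mm width, z the normal of its upper face. All three are alike. This one is already in the dispenser, held under the leaves; it stays there.
- rack: Fixed dark wooden rack, 180 mm long (its x), 44 mm wide (its y), origin at the centre of its underside, front (-x) towards the robot. Two slots, at x = -35 and +35 mm; in each a coaster reclines 25 degrees from horizontal, rising to +x, centre about 51 mm up, with its two 88 mm edges overhanging the 40 mm wide rack. The front coaster (-x) covers the lower part of the rear one: it comes off first.
- rack_slot (a point): Centre of the rear slot's seat, 47 mm up, on a 4 mm back plate sloping 25 degrees (axes as the rack). Take a coaster by its two 88 mm edges, tool square to its face (tilted 25 degrees). The front slot's back plate overhangs the rear coaster's lower 9 mm, 16 mm above its upper face, and a 5 mm higher lip stops each lower edge: draw it up the slope 20 mm before lifting.
- dispenser: Fixed white coaster dispenser, 124 mm long (its x), 96 mm wide (its y), 101 mm high, origin at the centre of its underside. Open-topped well for a coaster with its 88 mm along x and 64 mm along y; corner posts 70 mm apart along y, all flared on top. The two long sides (+-y) are open above 42 mm height over 76 mm of length, so fingers can hold the coaster's long edges there.
- leaf_level (a point): On the well's vertical axis, 60 mm above the dispenser's underside, level with the tips of two steel spring leaves (axes as the dispenser). At each end (+-x) a leaf 40 mm wide hangs from a pivot 22 mm above this level and slants in to its tip, 39 mm from the axis. A coaster laid in from above rests on the leaves, underside about 13 mm above this level, 22 mm for its top.
- press_level (a point): On the well's axis, 56 mm above the dispenser's underside. Pressed in its middle with about 5 to 15 N, a coaster spreads the leaves; they snap back over it when its upper face is below 59 mm. Bring the upper face down to this point: right for each, as the pile below sinks with it; the spring then lifts it against the leaf tips.
- platform (a joint): How far the steel platform (82 x 64 mm) in the dispenser's well has sunk, in m: 0 when empty (its top 60 mm above the dispenser's underside), 0.040 at its bottom stop. A spring pushes it up, about 3 N at the top and 120 N/m more; each latched coaster holds it about 9 mm lower; at the start one is in.
- tray: Fixed white square plastic tray, 240 x 240 x 18 mm, origin at the centre of its underside; stands between the rack and the dispenser and carries the mugs, kettle and tin.
- mug1: Lowest of three stacked green ceramic mugs (78 mm diameter, handle reaching 64 mm out on -x), origin under its centre. The stack is 169 mm high from there. Leave alone.
- mug2: Middle green mug of the stack, origin under its centre, 52 mm above the lowest. Leave alone.
- mug3: Top green mug of the stack, origin under its centre, 104 mm above the lowest; 65 mm high. Leave alone.
- kettle: Steel kettle, 124 mm diameter, 201 mm high over its handle, spout reaching 97 mm out on +x; origin under its centre. Leave alone.
- tin: Round metal spice tin with a snap latch, 51 mm diameter, 52 mm high, origin under its centre. Leave alone.
- round_coaster: Round dark silicone coaster lying on the dresser, 90 mm diameter, 9 mm thick; not for the dispenser. Leave alone.
- jar: Glass jar, 66 mm diameter, 110 mm high, at the left edge of the work area, origin under its centre. Leave alone.
- caddy: Steel tea caddy, 74 mm diameter, 120 mm high, at the right edge of the work area, origin under its centre. Leave alone.
- teaspoon: Steel teaspoon 140 mm long lying on the dresser near the robot. Leave alone.
Mind the look-alikes: they are no part of the job. What is shaped like the part that bears coaster_a_mid but turquoise is not meant. Leave any pink look-alike of the dispenser alone.

How it is judged:
By the outcome, as a careful person would: the job done as asked, in the order asked, and still so for the second after the job is handed in, with the robot touching nothing.
It also fails if it takes over 72 s, if anything falls off the work surface, if the arm or the gripper's body presses on something with over 40 N, if the wrist force passes 120 N, or if a joint passes its speed limit or range.

ROBOT

A 6-joint arm with a two-finger parallel gripper is mounted at the origin on the work surface. World frame = base frame: x ahead of the robot, y to its left, z up, the work surface at z = 0. Lengths are in m, angles in rad, forces in N, time in s.
With the tool pointing down it reaches from about 0.15 to 0.775 m from the base axis. Payload 6.1 kg.
Tool frame: the origin (TCP) lies at the very end of the fingers, on their centre line; the grasp point (between the pads) lies 19 mm behind it; z points along the fingers, y is the direction in which the jaws open and shut (so a half turn about z gives the same grasp; the last joint's range is limited). The gripper opens to 85 mm and grips with 20 to 120 N. Pads are 22 mm wide; open, the fingers measure 114 mm over their backs; the gripper's body (76 mm by 85 mm) begins 54 mm behind the grasp point. The pads swing forward as they close: fully open they stand 13 mm farther back than shut.
Start: joints at [1.26, 0.126, -0.04, 1.405, 0, 1.571], TCP at [0.161, 0.5, 0.231] pointing down, gripper open.
Joint ranges: [-2.72, 2.72], [-0.95, 1.95], [-1.27, 1.35], [-1.78, 2.02], [-1.46, 1.47], [-3.14, 3.14]. Speed limits (rad/s): [2.39, 2.39, 3.01, 3.14, 3.14, 3.14].

INTERFACE

Orientations are given as a rotation vector (axis times angle).
In Python, from plant import ctrl gives the robot as it stands.
- The arm moves only by the shell command python3 -m creep 'ROWS' [OPENING] [FORCE]. ROWS is JSON, one flat list of numbers, 4 for each row, row after row: the shift along the world's x, y, z in m, then the turn about the world's z in rad. A call has 1 to 12 rows; each row is the pose to reach, as a shift and turn from the pose commanded when the call began; what a row does not reach only later rows make up. A row lasts 1/8 s, in which the tool goes at most 62.5 mm and 10.7 degrees, less where a joint would pass 70% of its speed; a pose out of reach is approached as far as the arm can. A call with a gripper value outside its range is refused whole. OPENING is the finger opening in m, from 0 to 0.0854, set as the call begins (- or left out, the last holds). The fingers move at their own pace and stop on an object; FORCE is the grip in N (left out, the last holds). Time passes only in rows, so rows that repeat a pose let the fingers close. It gives the time, the measured TCP pose, the force and the opening at its end, in the units of the state.
- ctrl.get_obs(): the state, without advancing time (a new reading comes with each control period).
- ctrl.get_image(name): name is "scene" or "top"; returns (picture, depth): 420x560x3 uint8, blue, green, red; 420x560 float32, m along the optical axis (not along the pixel's ray), 0 where there is no reading.
- ctrl.camera_params(name): a dict with "camera_matrix" (3x3 intrinsics, pixels), "R" (3x3) and "t" (3): a world point X has camera coordinates R X + t. Camera axes: x right, y down, z forward; pixel columns grow to the right and rows downward; lengths in m; the calibration is good to about 2 mm. A picture is of the moment at which its call begins. camera_params takes no time and is no camera call.
- ctrl.finish_job(): hands the job in, once; it reports no verdict.
The state is a dict: "time": time; "q": joint angles; "dq": joint speeds; "tau": joint torques, N m; "tcp_pos": TCP position; "ee_rot": TCP orientation; "wrist_force": force on the tool from outside, world axes, zero at the start; "torque": the same for the moment, N m; "width": opening from 0.0 (shut) to 1.0 (fully open).
Only numpy, scipy, OpenCV 4.12 (cv2) and the standard library are available. Lean on these libraries where they do the work, as an engineer would, in place of code of your own. Each camera call takes 0.05 s, during which the arm holds its last target.

## Working session

There is one attempt and no reset: what is moved stays moved. The work goes in short steps, Python scripts to look and compute and a shell command to move; the robot and the scene stay as the last step left them, time stands still between calls to the robot, and variables do not carry over. Pictures are saved under pics/ and viewed, and the job is handed in when it is done.

```bash
ls; mkdir -p pics; python3 - <<'E'
from plant import ctrl
import cv2,numpy as np
o=ctrl.get_obs(); print({k:np.round(v,3) for k,v in o.items()})
for n in("scene","top"):
    im,d=ctrl.get_image(n); cv2.imwrite(f"pics/{n}0.png",im); np.save(f"{n}0_d.npy",d); np.save(f"{n}0_i.npy",im)
    p=ctrl.camera_params(n); print(n,{k:np.round(v,3).tolist() for k,v in p.items()})
E
```

```text
pics
{'time': np.float64(0.0), 'q': array([ 1.26 ,  0.126, -0.041,  1.405, -0.   ,  1.571]), 'dq': array([-0.   , -0.   , -0.   , -0.002,  0.   , -0.001]), 'tau': array([-1.0000e-03, -4.3591e+01,  3.5292e+01,  1.7000e-02,  0.0000e+00,
        0.0000e+00]), 'tcp_pos': array([0.16 , 0.499, 0.231]), 'ee_rot': array([-4.860e-01, -3.103e+00,  3.000e-03]), 'wrist_force': array([ 0.116,  0.214, -0.784]), 'torque': array([ 0.007,  0.034, -0.03 ]), 'width': np.float64(1.0)}
scene {'camera_matrix': [[381.838, 0.0, 274.328], [0.0, 381.838, 209.661], [0.0, 0.0, 1.0]], 'R': [[-0.747, 0.665, -0.001], [0.477, 0.534, -0.698], [-0.463, -0.521, -0.717]], 't': [0.387, -0.161, 1.473]}
top {'camera_matrix': [[517.172, 0.0, 279.453], [0.0, 517.172, 222.098], [0.0, 0.0, 1.0]], 'R': [[0.009, -1.0, 0.001], [-0.989, -0.009, -0.15], [0.15, 0.0, -0.989]], 't': [-0.016, 0.528, 1.55]}
```

View pics/scene0.png

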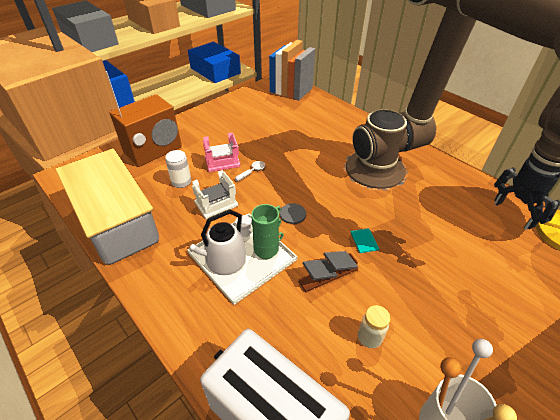

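View pics/top0.png

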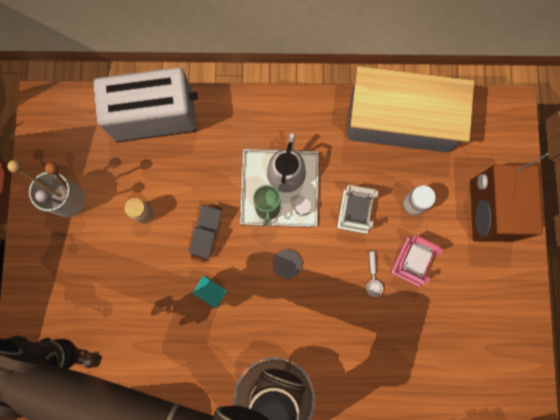

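The top view shows the rack with two coasters at about (206,232), the white dispenser at (358,208), the kettle and mugs between them at (280,185), the turquoise coaster at (210,291) and the pink dispenser at (417,260). Next I'll measure the rack and dispenser.

```bash
cat > h.py <<'E'
import numpy as np,cv2
from plant import ctrl
def cloud(n,d):
    p=ctrl.camera_params(n);K=np.array(p["camera_matrix"]);R=np.array(p["R"]);t=np.array(p["t"])
    v,u=np.mgrid[:d.shape[0],:d.shape[1]]
    c=np.stack([(u-K[0,2])/K[0,0]*d,(v-K[1,2])/K[1,1]*d,d],-1)
    return (c-t)@R
def look(tag,boxes=()):
    out={}
    for n in("scene","top"):
        im,d=ctrl.get_image(n); cv2.imwrite(f"pics/{n}{tag}.png",im); out[n]=(im,d,cloud(n,d))
        np.save(f"{n}{tag}_d.npy",d); np.save(f"{n}{tag}_i.npy",im)
    return out
def crop(im,x0,y0,x1,y1,f,name):
    cv2.imwrite(name,cv2.resize(im[y0:y1,x0:x1],None,fx=f,fy=f,interpolation=cv2.INTER_CUBIC))
E
python3 - <<'E'
from h import *
for n in("scene","top"):
    im=np.load(n+"0_i.npy");d=np.load(n+"0_d.npy");P=cloud(n,d)
    if n=="top":
        a=cv2.resize(im[190:275,175:260],(400,400),interpolation=cv2.INTER_CUBIC);b=cv2.resize(im[170:255,315:400],(400,400),interpolation=cv2.INTER_CUBIC)
    else:
        a=cv2.resize(im[235:305,290:370],(400,350),interpolation=cv2.INTER_CUBIC);b=cv2.resize(im[155:225,180:260],(400,350),interpolation=cv2.INTER_CUBIC)
    cv2.imwrite(f"pics/c_{n}.png",np.hstack([a,b]))
    print(n,"table z",np.median(P[...,2][(abs(P[...,2])<.03)]), P[300,340] if n=="scene" else P[320,300])
    ims=im.astype(int); dark=(im.max(2)<95)&(ims.max(2)-ims.min(2)<30)
    # coasters
    m=dark&(P[...,2]>.02)&(P[...,2]<.11)&(d>0)
    k,l,s,c=cv2.connectedComponentsWithStats(m.astype(np.uint8))
    for i in range(1,k):
        if s[i,4]>60: print(n,s[i],np.round(np.median(P[l==i],0),3))
E
```

```text
scene table z -0.00104874628046633 [ 0.53466793  0.29531256 -0.00198931]
scene [253  21   7  16  95] [-0.442 -1.239  0.067]
scene [294  78   6  18  97] [-0.135 -0.576  0.066]
scene [355 150  29  24 204] [ 0.066 -0.005  0.042]
scene [366 157  20   9  99] [0.06  0.033 0.085]
scene [321 253  36  20 153] [0.498 0.22  0.044]
scene [303 262  34  18  74] [0.564 0.223 0.065]
top table z -0.00042688492335723636 [ 0.23131163 -0.07692778 -0.00312512]
top [116 101  80  40 657] [0.811 0.341 0.063]
top [348 125 110  27 910] [ 0.779 -0.381  0.073]
top [279 167  26  25 190] [ 0.635 -0.051  0.074]
top [ 41 178  20  11 113] [0.64  0.69  0.061]
top [476 199  10  37 253] [ 0.539 -0.612  0.084]
top [ 37 201  14   7  61] [0.572 0.706 0.06 ]
top [346 214  20   9  64] [ 0.536 -0.234  0.06 ]
top [192 217  28  41 201] [0.498 0.205 0.047]
```

```bash
python3 - <<'E'
from h import *
im=np.load("top0_i.npy");d=np.load("top0_d.npy");P=cloud("top",d)
np.set_printoptions(linewidth=250)
print((P[200:265:3,186:228:3,2]*1000).astype(int))
print((P[178:240:2,332:384:2,2]*1000).astype(int))
E
```

```text
[[   5    2   -2    7   -2   -1   -6    4    2    0   -1    2   -3    1]
 [   5    9    1   -6    0    0    0    1    3   -5   -8   -2    5    0]
 [   0    2   -5   -6    0   71   73   65   11   12   10    0    4    2]
 [  -1   -2   -7    0   -7   69   69   62   63   77   74   12    0    6]
 [  -8   -2    5   -1    0   55   59   60   59   69   67   69   -2    0]
 [   1    4   -2   -4   -3   55   64   64   62   71   61   63    5   -4]
 [  -8    0    2    2    0   56   55   54   55   61   60   60    3    2]
 [  -5   -2   -1    1   56   50   57   50   53   55   52   57    3    1]
 [  -1    6    3   -3   50   44   51   50   51   54   51   -5   -1    2]
 [   2    0   -3   72   48   40   47   43   43   52   43    0   -1    2]
 [   4   -5   -2   68   73   71   75   67   44   44   43    0    1    0]
 [   2  -11   -5   65   66   64   68   69   75   74   35    0    0   -1]
 [   0    1    0   61   60   65   66   62   65   64   -3   -5   -7   -3]
 [  -1   -3   52   50   64   63   56   64   65   68   -3    0    2    3]
 [   2    2   56   50   56   54   62   63   61   -1    1    3    0    2]
 [   
[... 3930 characters left out ...]
 -3   -3   -5   -1    0   -3    0]
 [   0    1   -5   -4    0    1   -1   -1    6    8   15   14   11   14   15   49   60   62   -5   -7    6    1   -5    5    2   -2]
 [  -1    3   -1   -1    6    2    5   -2    6   -4   -4    1    1    4   14   15   14   14    3   -1   -2    0    7    0   -5   -5]
 [  -5    0    0    0    2   -4   -5    1    1   -4    0   -3   -2   -2   -2   -1    3   -5   -1   -2    0    3    2    7    0    0]
 [   1    0   -3    2   -1   -5   -5    3    3    2   -3    3    0    7   -4    2    0   -2   -6    0    7    3   -6    0    2   -6]
 [  -3    2   -1   -1   -2   -7    0   -6    0   -2   -1    5   -1   -3   -3   -1    3    4   -1   -4    0   -8    5    0   -1   -8]]
```

View pics/c_top.png

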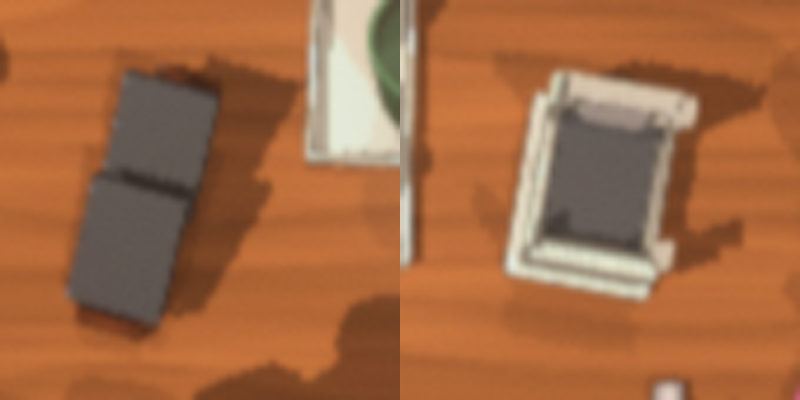

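View pics/c_scene.png

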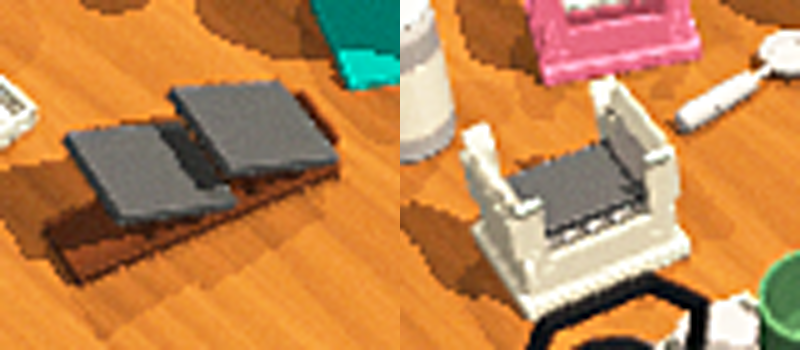

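```bash
cat >> h.py <<'E'
def rays(n,uv,z):
    p=ctrl.camera_params(n);K=np.array(p["camera_matrix"]);R=np.array(p["R"]);t=np.array(p["t"])
    uv=np.atleast_2d(uv).astype(float);c=np.c_[(uv[:,0]-K[0,2])/K[0,0],(uv[:,1]-K[1,2])/K[1,1],np.ones(len(uv))]
    D=c@R; o=-R.T@t; return o+D*((z-o[2])/D[:,2])[:,None]
def rect(xy):
    (c,s,a)=cv2.minAreaRect((xy*1000).astype(np.float32)); return np.round(c,1),np.round(s,1),round(a,1)
E
python3 - <<'E'
from h import *
im=np.load("top0_i.npy");d=np.load("top0_d.npy");P=cloud("top",d);Z=P[...,2]
Vv,Uu=np.mgrid[:420,:560]
def box(u0,v0,u1,v1): return (Uu>=u0)&(Uu<u1)&(Vv>=v0)&(Vv<v1)
ims=im.astype(int); g=(ims.max(2)<120)&(ims.max(2)-ims.min(2)<30)
m=(box(332,178,384,240)&g&(Z>.04)&(Z<.075)).astype(np.uint8)
m=cv2.morphologyEx(m,cv2.MORPH_OPEN,np.ones((3,3)))
v,u=np.nonzero(m); W=rays("top",np.c_[u,v],.059); print("coaster c",len(u),rect(W[:,:2]),W.mean(0))
# dispenser raised pts: all Z>.03
for zc in (.08,):
    m=box(328,178,388,240)&(Z>zc)&(Z<.12); q=P[m]; print("disp >",zc,rect(q[:,:2]),q[:,2].max())
m=box(328,178,388,240)&(Z>.03)&(Z<.12); q=P[m]; print("disp>.03",rect(q[:,:2]))
# rack coaster
m=(box(180,195,232,265)&(Z>.03)&(Z<.085)); q=P[m]; print("rack all",rect(q[:,:2]))
m=(box(180,195,232,265)&(Z>.005)&(Z<.085)); q=P[m]; print("rack all",rect(q[:,:2]))
E
```

```text
coaster c 548 (array([ 570.8, -248. ]), array([64.8, 86. ]), 79.2) [ 0.56934792 -0.24797533  0.059     ]
disp > 0.08 (array([ 568.9, -249. ]), array([ 92. , 123.5]), 79.6) 0.10885726773073341
disp>.03 (array([ 568.8, -249. ]), array([ 92. , 123.7]), 79.6)
rack all (array([491. , 216.5]), array([ 65.9, 159.8]), 75.1)
rack all (array([509. , 220.3]), array([218.1, 159.7]), 1.2)
```

```bash
python3 - <<'E'
from h import *
S=cv2.createLineSegmentDetector
for n,bx in(("top",(180,195,232,265)),("scene",(296,240,366,300))):
    im=np.load(n+"0_i.npy");d=np.load(n+"0_d.npy");P=cloud(n,d);Z=P[...,2]
    ims=im.astype(int); g=(ims.max(2)<135)&(ims.max(2)-ims.min(2)<25)
    m=np.zeros(d.shape,bool);u0,v0,u1,v1=bx;m[v0:v1,u0:u1]=1
    m&=g&(Z>.03)&(Z<.085)
    q=P[m]
    # residual to the sloped family: z - tan25 * s along x axis; two planes -> cluster
    e=np.array([np.cos(np.radians(-14.5)),np.sin(np.radians(-14.5))])
    r=Z-np.tan(np.radians(25))*(P[...,:2]@e)
    rr=r[m];lab=np.zeros(len(rr));
    _,L,C=cv2.kmeans(rr.astype(np.float32)[:,None],2,None,(3,50,1e-6),5,cv2.KMEANS_PP_CENTERS);print(n,C.ravel(),np.bincount(L.ravel()))
    vv,uu=np.nonzero(m);L=L.ravel()
    for k in(0,1):
        p=q[L==k]; c=p.mean(0); ex=np.array([e[0]*np.cos(.4363),e[1]*np.cos(.4363),np.sin(.4363)])
        A=np.linalg.svd(p-c)[2][2];A*=np.sign(A[2]);print("  plane n",np.round(A,3),"slope",np.degrees(np.arccos(A[2])))
        # rays onto plane of slope 25 through c
        nn=np.array([-e[0]*np.sin(.4363),-e[1]*np.sin(.4363),np.cos(.4363)])
        cp=ctrl.camera_params(n);R=np.array(cp["R"]);t=np.array(cp["t"]);K=np.array(cp["camera_matrix"]);o=-R.T@t
        mk=np.zeros(d.shape,np.uint8);mk[vv[L==k],uu[L==k]]=1;mk=cv2.morphologyEx(mk,cv2.MORPH_OPEN,np.ones((3,3)));
        kk,ll,ss,_=cv2.connectedComponentsWithStats(mk);i=1+np.argmax(ss[1:,4]);v,u=np.nonzero(ll==i)
        D=np.c_[(u-K[0,2])/K[0,0],(v-K[1,2])/K[1,1],np.ones(len(u))]@R
        X=o+D*(((c-o)@nn)/(D@nn))[:,None]
        yv=np.cross(nn,ex);ab=np.c_[(X-c)@ex,(X-c)@yv]
        (cc,s,a)=cv2.minAreaRect((ab*1000).astype(np.float32));print("  rect",np.round(cc,1),np.round(s,1),round(a,1),"centre top face",np.round(c+ex*cc[0]/1000+yv*cc[1]/1000,4),"mean",np.round(X.mean(0),4))
E
```

```text
top [-0.12646176 -0.15962546] [531 443]
  plane n [-0.406  0.124  0.905] slope 25.117579417522858
  rect [-1.  -0.7] [61.4 87.9] 89.0 centre top face [0.4607 0.2225 0.0555] mean [0.4616 0.2227 0.0559]
  plane n [-0.403  0.128  0.906] slope 25.02830726995252
  rect [0.6 0.2] [59.2 73.4] 89.1 centre top face [0.5348 0.2036 0.058 ] mean [0.5345 0.2036 0.0579]
scene [-0.16104136 -0.12862058] [468 412]
  plane n [-0.385  0.128  0.914] slope 23.955507143766276
  rect [-1.8 -0.7] [66.7 97.7] 89.2 centre top face [0.5323 0.2091 0.0548] mean [0.5338 0.2094 0.0555]
  plane n [-0.38   0.141  0.914] slope 23.934503506456647
  rect [-1.8  0. ] [67.  94.5] 85.3 centre top face [0.4664 0.2281 0.0553] mean [0.4675 0.2269 0.056 ]
```

```bash
python3 -m creep '[0.04,-0.04,0,0, 0.08,-0.075,0,0.02, 0.125,-0.115,0,0.04, 0.17,-0.155,-0.01,0.05, 0.215,-0.195,-0.03,0.05, 0.26,-0.24,-0.05,0.05, 0.29,-0.267,-0.07,0.05, 0.303,-0.277,-0.08,0.05, 0.303,-0.277,-0.08,0.05]' 0.0854 30
python3 - <<'E'
from h import *
o=look("1"); crop(o["top"][0],150,170,260,280,5,"pics/t1.png");crop(o["scene"][0],270,180,390,300,5,"pics/s1.png")
s=ctrl.get_obs();print(s["time"],s["tcp_pos"],s["ee_rot"],s["q"])
r=s["ee_rot"];R,_=cv2.Rodrigues(np.array(r));print(np.degrees(np.arctan2(R[1,1],R[0,1])),R[:,2])
E
```

```text
time: 1.23
tcp_pos: [0.4633, 0.2224, 0.1504]
ee_rot: [-0.411, -3.113, 0.001]
wrist_force: [-0.6, 0.6, 0.6]
width: 1.002
1.325 [0.46300738 0.22367446 0.15173746] [-4.07090316e-01 -3.11485695e+00 -6.72540282e-04] [ 4.49745306e-01  1.17261286e-01 -2.23662295e-01  1.22984427e+00
  4.93156730e-04  7.09658366e-01]
75.1080756606959 [-1.88749048e-04  4.56495567e-04 -9.99999878e-01]
```

View pics/s1.png

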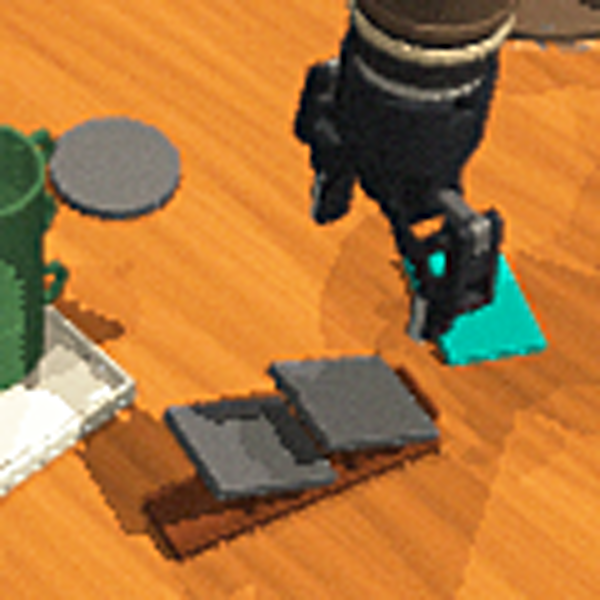

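View pics/t1.png

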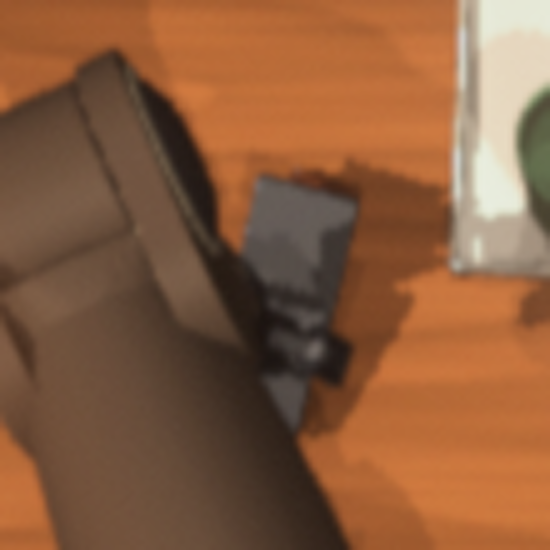

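The scene crop shows the open fingers above the rack. In the top crop one finger is visible just right of the front coaster, which is where it should be. Next is the descent.

```bash
python3 -m creep '[0,0,-0.03,0, 0,0,-0.06,0, 0,0,-0.09,0, 0,0,-0.11,0, 0,0,-0.12,0, 0,0,-0.12,0]' 0.0854 30 && python3 -m creep '[0,0,0,0, 0,0,0,0, 0,0,0,0, 0,0,0,0]' 0.055 30
python3 - <<'E'
from h import *
o=look("2"); crop(o["scene"][0],290,200,390,300,6,"pics/s2.png")
E
```

```text
time: 2.08
tcp_pos: [0.4631, 0.2236, 0.0316]
ee_rot: [-0.406, -3.115, -0.0]
wrist_force: [-0.1, 0.1, -0.2]
width: 1.0
time: 2.58
tcp_pos: [0.4642, 0.2234, 0.0326]
ee_rot: [0.408, 3.114, 0.003]
wrist_force: [-1.9, 1.8, 6.2]
width: 0.743
```

View pics/s2.png

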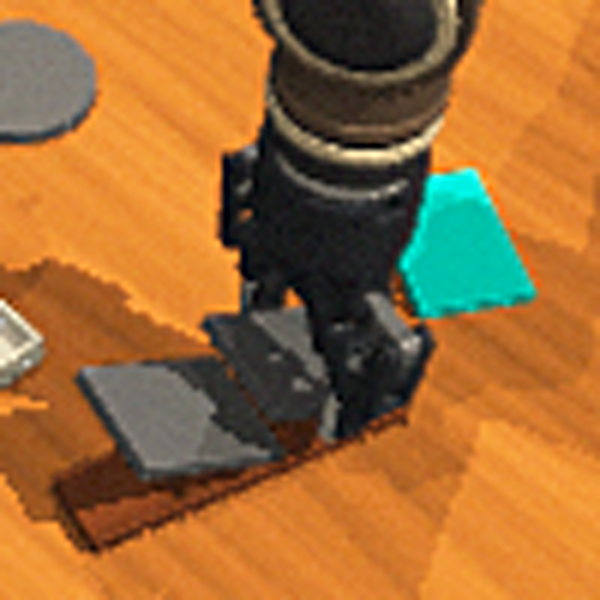

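The opening reads 63.5 mm, so the front coaster is held. I'll draw it up the slope and then lift.

```bash
python3 -m creep '[0.0045,-0.0012,0.003,0, 0.009,-0.0024,0.0055,0, 0.0135,-0.0036,0.0078,0, 0.0185,-0.005,0.0105,0, 0.0185,-0.005,0.02,0, 0.0185,-0.005,0.045,0, 0.0185,-0.005,0.085,0, 0.01,-0.003,0.13,0, 0,0,0.17,0, 0,0,0.19,0]'
python3 - <<'E'
from h import *
o=look("3"); crop(o["scene"][0],280,140,400,300,4,"pics/s3.png")
E
```

```text
time: 3.92
tcp_pos: [0.4636, 0.2233, 0.2247]
ee_rot: [0.407, 3.112, 0.003]
wrist_force: [0.3, 0.0, -0.7]
width: 0.74
```

View pics/s3.png

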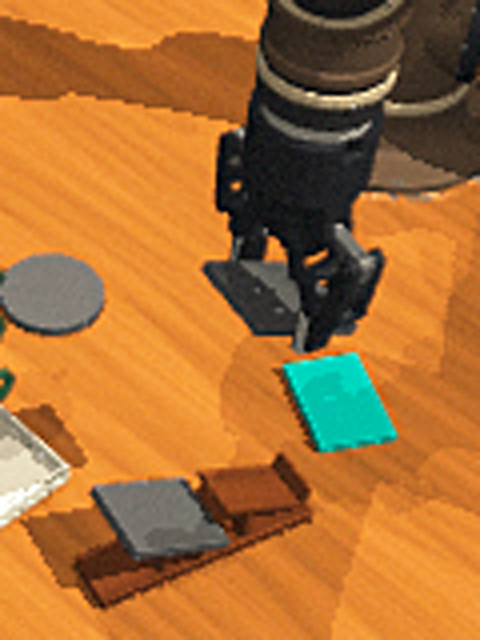

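```bash
python3 -m creep '[-0.01,-0.02,0.01,0.01, -0.03,-0.06,0.01,0.02, -0.04,-0.11,0.01,0.03, -0.05,-0.16,0.01,0.04, -0.05,-0.21,0.01,0.06, -0.05,-0.26,0.01,0.077, -0.04,-0.31,0.01,0.077, -0.01,-0.355,0.01,0.077, 0.025,-0.395,0.01,0.077, 0.06,-0.43,0.01,0.077, 0.09,-0.46,0.01,0.077, 0.106,-0.472,0.01,0.077]'
python3 -m creep '[0,0,0,0]'
python3 - <<'E'
from h import *
o=look("4"); crop(o["scene"][0],150,80,290,220,4,"pics/s4.png"); crop(o["top"][0],300,150,420,270,4,"pics/t4.png")
s=ctrl.get_obs();tc=s["tcp_pos"];R,_=cv2.Rodrigues(np.array(s["ee_rot"]));print(tc,np.degrees(np.arctan2(R[1,1],R[0,1])))
im,d,P=o["scene"]
Q=P-tc; yaw=np.radians(-10.5);ex=np.array([np.cos(yaw),np.sin(yaw),0]);ey=np.array([-np.sin(yaw),np.cos(yaw),0])
a=Q@ex;b=Q@ey;z=Q[...,2]
m=(abs(a)<.055)&(abs(b)<.034)&(abs(z-.019)<.035)&(d>0)
print(m.sum())
for lo in np.arange(-.055,.055,.01):
    k=m&(a>=lo)&(a<lo+.01); print(round(lo,3),k.sum(),np.round(np.percentile(z[k],[10,50,90]),4) if k.any() else "", np.round(np.percentile(b[k],[5,95]),3) if k.any() else "")
E
```

```text
time: 5.52
tcp_pos: [0.5703, -0.2509, 0.2289]
ee_rot: [-0.29, -3.125, -0.001]
wrist_force: [0.8, -0.1, -0.3]
width: 0.744
time: 5.65
tcp_pos: [0.5698, -0.2499, 0.229]
ee_rot: [-0.29, -3.125, -0.002]
wrist_force: [-0.2, 0.4, -0.4]
width: 0.743
[ 0.56885452 -0.2488029   0.23030862] 79.46405860844844
254
-0.055 0  
-0.045 18 [-0.0003  0.0024  0.0042] [-0.005  0.032]
-0.035 21 [0.0002 0.0061 0.0085] [0.009 0.033]
-0.025 15 [0.0053 0.0095 0.013 ] [0.014 0.032]
-0.015 1 [0.0139 0.0139 0.0139] [0.029 0.029]
-0.005 22 [0.0199 0.0228 0.0346] [-0.033 -0.004]
0.005 53 [0.0189 0.0263 0.0421] [-0.033  0.033]
0.015 47 [0.0239 0.03   0.0318] [-0.029  0.031]
0.025 40 [0.0321 0.0348 0.0366] [-0.027  0.032]
0.035 37 [0.0303 0.0358 0.0387] [-0.032  0.029]
0.045 0
```

View pics/s4.png

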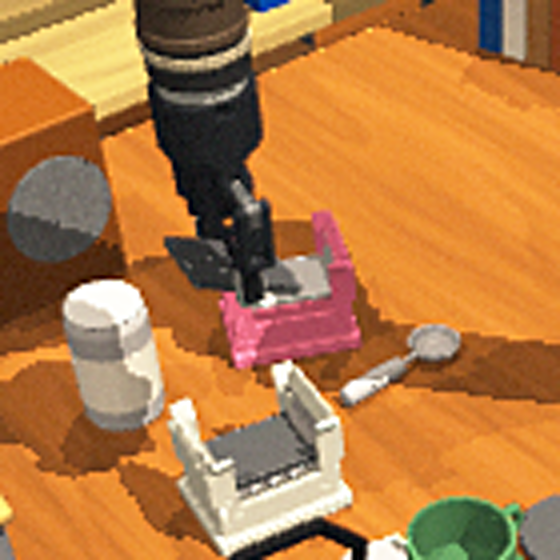

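View pics/t4.png

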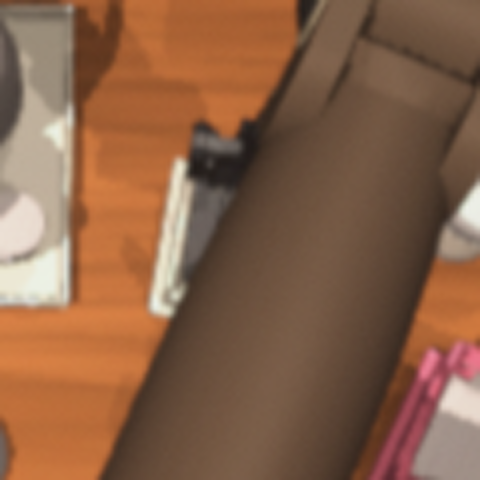

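```bash
python3 - <<'E'
from h import *
yaw=np.radians(-10.5);ex=np.array([np.cos(yaw),np.sin(yaw)]);ey=np.array([-np.sin(yaw),np.cos(yaw)]);c0=np.array([.570,-.2485])
for n,t in(("scene","0"),("top","0"),("scene","4")):
    im=np.load(n+t+"_i.npy").astype(int);d=np.load(n+t+"_d.npy");P=cloud(n,d);Z=P[...,2]
    q=P[...,:2]-c0;a=q@ex*1000;b=q@ey*1000
    near=(abs(a)<75)&(abs(b)<60)&(d>0)
    white=(im.min(2)>120)
    m=near&(Z>.08)&(Z<.112)&white
    print(n,t,"upper a",np.round(np.percentile(a[m],[1,99]),1),"b",np.round(np.percentile(b[m],[1,99]),1),m.sum())
    m=near&(Z>.009)&(Z<.022)&white; print("   base a",np.round(np.percentile(a[m],[1,99]),1),"b",np.round(np.percentile(b[m],[1,99]),1),m.sum())
    g=near&(im.max(2)<125)&(im.max(2)-im.min(2)<30)&(Z>.05)&(Z<.07)&(abs(a)<47)&(abs(b)<36)
    g=cv2.morphologyEx(g.astype(np.uint8),cv2.MORPH_OPEN,np.ones((2,2)));v,u=np.nonzero(g)
    W=rays(n,np.c_[u,v],.0595)[:,:2]-c0;A=W@ex*1000;B=W@ey*1000
    print("   coaster A",np.round(np.percentile(A,[1,99]),1),"B",np.round(np.percentile(B,[1,99]),1),rect(W))
E
```

```text
scene 0 upper a [-56.7  61.8] b [-45.1  46.6] 223
   base a [-59.3  62.6] b [-41.   50.6] 195
   coaster A [-39.3  34.5] B [-20.7  45.5] (array([-0.6, 12.6]), array([66.5, 75.4]), 79.8)
top 0 upper a [-62.3  57.8] b [-45.   44.6] 313
   base a [-63.3  57.8] b [-47.1  47.8] 167
   coaster A [-42.6  38. ] B [-34.6  28. ] (array([-2.1, -3.2]), array([64.1, 85.9]), 80.1)
scene 4 upper a [-56.8  62. ] b [-45.1  46.5] 221
   base a [-57.6  62.6] b [-40.5  50.4] 205
   coaster A [-38.8  32.8] B [-21.   45.5] (array([-0.7, 12.5]), array([66.6, 75.5]), 79.6)
```

```bash
python3 - <<'E'
from h import *
# bias between cameras on the round coaster & turquoise
for n in("scene","top"):
    im=np.load(n+"0_i.npy");hsv=cv2.cvtColor(im,cv2.COLOR_BGR2HSV)
    m=((abs(hsv[...,0].astype(int)-87)<10)&(hsv[...,1]>150)).astype(np.uint8)
    k,l,s,c=cv2.connectedComponentsWithStats(m);i=1+np.argmax(s[1:,4]);v,u=np.nonzero(l==i);print(n,s[i],rect(rays(n,np.c_[u,v],.009)[:,:2]))
    d=np.load(n+"0_d.npy");P=cloud(n,d); im=im.astype(int)
    g=(im.max(2)<135)&(im.max(2)-im.min(2)<25)&(abs(P[...,0]-.46)<.08)&(abs(P[...,1]+.07)<.08)&(P[...,2]<.02)
    g=cv2.morphologyEx(g.astype(np.uint8),cv2.MORPH_OPEN,np.ones((3,3)));v,u=np.nonzero(g);W=rays(n,np.c_[u,v],.009)[:,:2];print("round",rect(W))
E
```

```text
scene [351 229  28  24 448] (array([320.4, 205.6]), array([90.6, 64.9]), 59.2)
round (array([408.8, -29.9]), array([85.9, 58.9]), 89.3)
top [196 277  29  29 379] (array([317.1, 202.9]), array([81.2, 53.6]), 58.0)
round (array([411.3, -35.6]), array([62. , 80.6]), 0.5)
```

```bash
python3 - <<'E'
from h import *
yaw=np.radians(-10.5);ex=np.array([np.cos(yaw),np.sin(yaw)]);ey=np.array([-np.sin(yaw),np.cos(yaw)]);c0=np.array([.570,-.2485])
d=np.load("scene4_d.npy");im=np.load("scene4_i.npy").astype(int);P=cloud("scene",d)
q=P[...,:2]-c0;a=q@ex*1000;b=q@ey*1000;z=P[...,2]*1000-230
m=(abs(a)<60)&(abs(b)<31)&(abs(z-19)<28)&(d>0)
r=z-19.5-a*np.tan(np.radians(23.5))
m&=abs(r)<9
print(np.round(np.percentile(a[m],[0,1,5,95,99,100]),1),m.sum())
i=np.argsort(a[m]);print(np.round(np.c_[a[m],b[m],z[m]][i][:12]),np.round(np.c_[a[m],b[m],z[m]][i][-12:]))
A=np.c_[a[m],np.ones(m.sum())];print(np.linalg.lstsq(A,z[m],rcond=None)[0])
E
```

```text
[-43.2 -42.2 -39.3  37.7  39.3  39.6] 206
[[-43.  -5.   1.]
 [-43.   3.   3.]
 [-42.  18.   1.]
 [-42.  -9.   3.]
 [-41.  29.   4.]
 [-41.   0.   2.]
 [-41.  15.   4.]
 [-40.   8.   3.]
 [-40.  30.   2.]
 [-40.  -5.   3.]
 [-39.  24.   2.]
 [-39.  31.  -5.]] [[ 38.  -1.  31.]
 [ 38.  29.  32.]
 [ 38.  10.  38.]
 [ 38.  16.  34.]
 [ 38. -16.  29.]
 [ 38.  24.  36.]
 [ 38.   9.  34.]
 [ 38.   3.  37.]
 [ 38.  16.  31.]
 [ 39.  -3.  34.]
 [ 39.  27.  35.]
 [ 40.  12.  32.]]
[ 0.44788452 20.71455025]
```

```bash
python3 -m creep '[0.001,0,-0.03,0, 0.001,0,-0.065,0, 0.001,0,-0.095,0, 0.001,0,-0.12,0, 0.001,0,-0.134,0, 0.001,0,-0.14,0, 0.001,0,-0.145,0, 0.001,0,-0.145,0]'
python3 -m creep '[0,0,-0.002,0, 0,0,-0.004,0]'
python3 - <<'E'
from h import *
o=look("5"); crop(o["scene"][0],160,120,280,220,5,"pics/s5.png")
E
```

```text
time: 6.75
tcp_pos: [0.5707, -0.2492, 0.0867]
ee_rot: [0.288, 3.128, -0.0]
wrist_force: [-0.6, 1.1, -0.5]
width: 0.742
time: 7.0
tcp_pos: [0.5708, -0.2493, 0.0826]
ee_rot: [0.288, 3.128, -0.0]
wrist_force: [-0.4, 0.1, -1.2]
width: 0.739
```

View pics/s5.png

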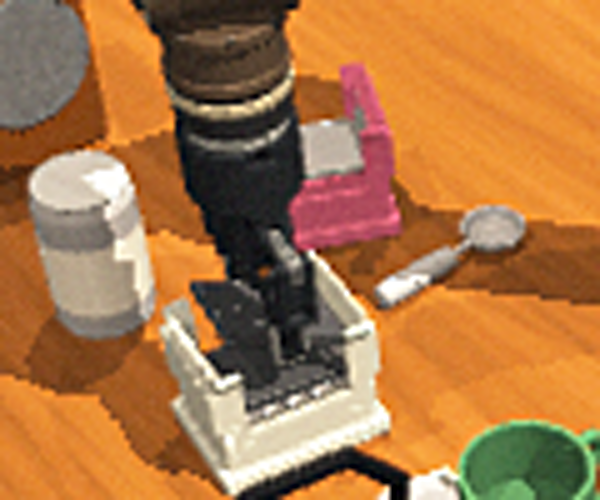

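The coaster is in the well with its low end at the -x side, and nothing is touching yet. I'll lower it in small steps with a lighter grip.

```bash
python3 -m creep '[0,0,-0.002,0, 0,0,-0.004,0]' - 20
python3 -m creep '[0,0,-0.002,0, 0,0,-0.004,0]' - 20
python3 -m creep '[0,0,-0.002,0, 0,0,-0.002,0]' - 20
```

```text
time: 7.35
tcp_pos: [0.5706, -0.2492, 0.0782]
ee_rot: [-0.288, -3.128, 0.0]
wrist_force: [-1.2, -0.1, -0.6]
width: 0.74
time: 7.6
tcp_pos: [0.5705, -0.2492, 0.0741]
ee_rot: [-0.288, -3.128, -0.0]
wrist_force: [-0.6, -1.4, -0.4]
width: 0.747
time: 7.85
tcp_pos: [0.5706, -0.2492, 0.0722]
ee_rot: [0.288, 3.128, -0.0]
wrist_force: [-0.4, 0.9, -0.6]
width: 0.741
```

```bash
python3 -m creep '[-0.001,0,0.002,0, -0.002,0,0.004,0, -0.002,0,0.004,0]' - 20
python3 -m creep '[0,0,0,0, 0,0,0,0, 0,0,0,0, 0,0,0,0]' 0.0854 20
python3 -m creep '[0,0,0.03,0, 0,0,0.07,0, 0,0,0.11,0, -0.03,0.01,0.12,0, -0.07,0.02,0.12,0,-0.12,0.04,0.12,0,-0.15,0.05,0.12,0]'
python3 - <<'E'
from h import *
o=look("6"); crop(o["scene"][0],160,140,280,220,6,"pics/s6.png"); crop(o["top"][0],310,160,410,260,5,"pics/t6.png")
im,d,P=o["scene"]
yaw=np.radians(-10.5);ex=np.array([np.cos(yaw),np.sin(yaw)]);ey=np.array([-np.sin(yaw),np.cos(yaw)]);c0=np.array([.570,-.2485])
for n in("scene","top"):
    im,d,P=o[n];im=im.astype(int);q=P[...,:2]-c0;a=q@ex*1000;b=q@ey*1000;z=P[...,2]*1000
    m=(im.max(2)<140)&(abs(a)<46)&(abs(b)<32)&(z>45)&(d>0)
    for lo in range(-45,45,10):
        k=m&(a>=lo)&(a<lo+10); print(n,lo+5,k.sum(),np.round(np.percentile(z[k],[10,50,90])) if k.any() else "")
E
```

```text
time: 8.22
tcp_pos: [0.5687, -0.2493, 0.0768]
ee_rot: [0.288, 3.128, -0.0]
wrist_force: [0.6, -0.6, 0.3]
width: 0.741
time: 8.72
tcp_pos: [0.5685, -0.2492, 0.0762]
ee_rot: [-0.288, -3.128, -0.0]
wrist_force: [-0.2, -0.5, 1.2]
width: 1.003
time: 9.6
tcp_pos: [0.4165, -0.1983, 0.1965]
ee_rot: [-0.288, -3.128, -0.0]
wrist_force: [-0.1, -0.0, 0.8]
width: 1.006
scene -40 33 [67. 72. 76.]
scene -30 40 [67. 73. 76.]
scene -20 42 [57. 75. 78.]
scene -10 49 [57. 76. 79.]
scene 0 47 [58. 79. 82.]
scene 10 50 [57. 81. 84.]
scene 20 52 [57. 83. 86.]
scene 30 45 [57. 86. 88.]
scene 40 34 [86. 89. 90.]
top -40 18 [61. 70. 76.]
top -30 23 [66. 73. 78.]
top -20 27 [67. 77. 81.]
top -10 35 [72. 79. 83.]
top 0 47 [75. 80. 87.]
top 10 51 [79. 83. 87.]
top 20 71 [79. 85. 92.]
top 30 72 [83. 88. 92.]
top 40 65 [84. 88. 94.]
```

View pics/s6.png

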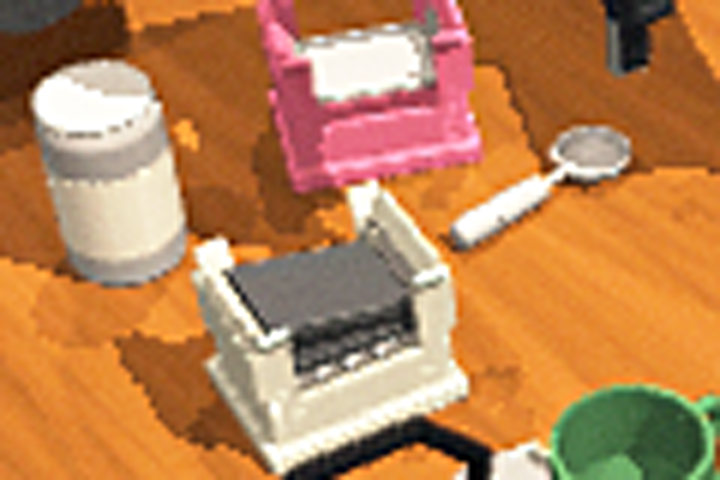

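View pics/t6.png

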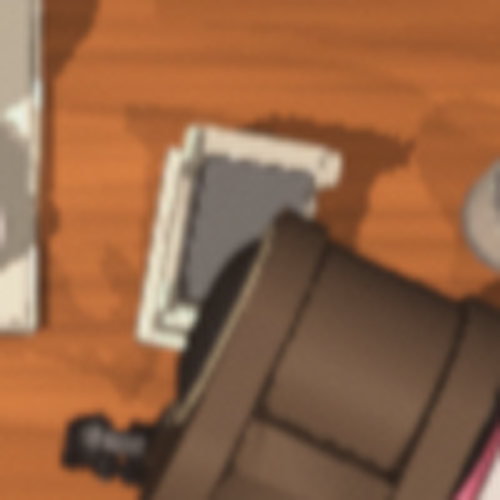

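The coaster rests tilted about 12°: its top is at about 71 mm on the -x end and 89 mm on the +x end. I'll press the high end down gently with shut fingers to level it first.

```bash
python3 -m creep '[0.05,-0.015,0,0, 0.1,-0.03,0,0, 0.14,-0.043,0,0, 0.165,-0.05,-0.01,0, 0.1755,-0.054,-0.04,0, 0.1755,-0.054,-0.07,0, 0.1755,-0.054,-0.09,0, 0.1755,-0.054,-0.1,0, 0.1755,-0.054,-0.1,0]' 0 20
python3 -m creep '[0,0,-0.003,0, 0,0,-0.006,0, 0,0,-0.009,0, 0,0,-0.011,0]'
python3 -m creep '[0,0,-0.002,0, 0,0,-0.004,0]'
python3 -m creep '[0,0,-0.001,0, 0,0,-0.002,0]'
```

```text
time: 10.82
tcp_pos: [0.5941, -0.2531, 0.0957]
ee_rot: [-0.288, -3.127, -0.0]
wrist_force: [0.4, -0.3, 0.4]
width: -0.003
time: 11.32
tcp_pos: [0.5942, -0.2533, 0.0864]
ee_rot: [0.288, 3.127, -0.001]
wrist_force: [-3.3, 1.9, 10.9]
width: -0.003
time: 11.58
tcp_pos: [0.5937, -0.2533, 0.0833]
ee_rot: [0.288, 3.127, -0.001]
wrist_force: [-5.9, 1.5, 10.7]
width: 0.001
time: 11.82
tcp_pos: [0.5938, -0.2532, 0.0806]
ee_rot: [0.288, 3.128, -0.001]
wrist_force: [-2.1, 0.9, 6.3]
width: 0.0
```

```bash
cat > prof.py <<'E'
from h import *
import sys
o=look(sys.argv[1]); crop(o["scene"][0],160,140,280,220,6,f"pics/s{sys.argv[1]}.png")
yaw=np.radians(-10.5);ex=np.array([np.cos(yaw),np.sin(yaw)]);ey=np.array([-np.sin(yaw),np.cos(yaw)]);c0=np.array([.570,-.2485])
for n in("scene","top"):
    im,d,P=o[n];im=im.astype(int);q=P[...,:2]-c0;a=q@ex*1000;b=q@ey*1000;z=P[...,2]*1000
    m=(im.max(2)<140)&(abs(a)<46)&(abs(b-3)<24)&(z>45)&(d>0)&(z<100)
    print(n,[(lo+5,int(k.sum()),int(np.median(z[k])) if k.any() else "") for lo in range(-45,45,10) for k in [m&(a>=lo)&(a<lo+10)]])
print(np.round(ctrl.get_obs()["wrist_force"],1),ctrl.get_obs()["time"])
E
python3 -m creep '[0,0,0.01,0, 0,0,0.04,0,0,0,0.06,0]'; python3 prof.py 7
```

```text
time: 12.2
tcp_pos: [0.5945, -0.2533, 0.1411]
ee_rot: [0.288, 3.127, -0.001]
wrist_force: [-0.0, 0.1, 0.3]
width: -0.004
scene [(-40, 31, 71), (-30, 28, 71), (-20, 33, 72), (-10, 32, 74), (0, 28, 75), (10, 29, 76), (20, 37, 77), (30, 29, 79), (40, 23, 80)]
top [(-40, 0, ''), (-30, 0, ''), (-20, 0, ''), (-10, 0, ''), (0, 0, ''), (10, 1, 76), (20, 5, 79), (30, 7, 79), (40, 4, 80)]
[ 1.  -1.1  0.4] 12.3
```

View pics/s7.png

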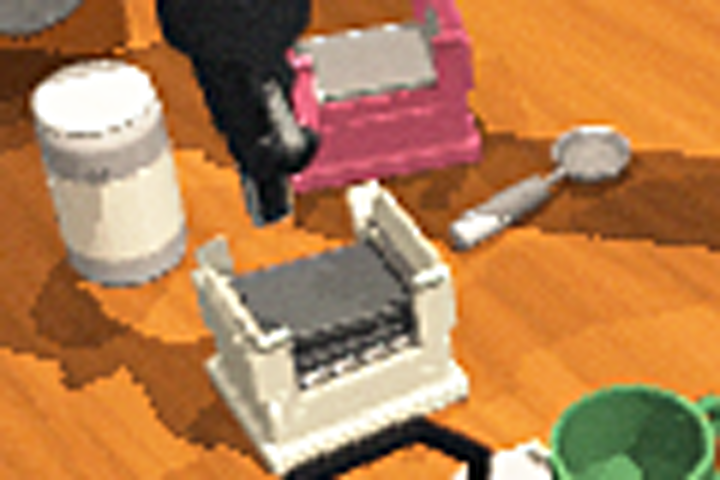

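The tilt is down to about 6°, with the +x end now on its leaf. Next I'll press in the middle, slightly towards the high side, watching the force.

```bash
python3 -m creep '[-0.0185,0.0034,0,0, -0.0185,0.0034,-0.02,0, -0.0185,0.0034,-0.045,0, -0.0185,0.0034,-0.058,0, -0.0185,0.0034,-0.063,0, -0.0185,0.0034,-0.066,0]' 0 20
python3 -m creep '[0,0,-0.002,0, 0,0,-0.004,0, 0,0,-0.006,0]'
python3 -m creep '[0,0,-0.002,0, 0,0,-0.004,0, 0,0,-0.006,0]'
python3 prof.py 8
```

```text
time: 13.05
tcp_pos: [0.5752, -0.2496, 0.0739]
ee_rot: [-0.288, -3.128, -0.0]
wrist_force: [-2.9, 0.8, 3.8]
width: 0.001
time: 13.42
tcp_pos: [0.5763, -0.2499, 0.0677]
ee_rot: [0.288, 3.127, -0.0]
wrist_force: [-0.4, 0.0, 5.9]
width: -0.003
time: 13.8
tcp_pos: [0.5764, -0.2499, 0.0621]
ee_rot: [0.288, 3.126, -0.001]
wrist_force: [-0.4, 1.1, 6.4]
width: -0.001
scene [(-40, 45, 62), (-30, 30, 59), (-20, 26, 60), (-10, 21, 60), (0, 24, 62), (10, 36, 70), (20, 42, 61), (30, 20, 60), (40, 5, 60)]
top [(-40, 0, ''), (-30, 0, ''), (-20, 0, ''), (-10, 0, ''), (0, 2, 56), (10, 0, ''), (20, 0, ''), (30, 0, ''), (40, 1, 58)]
[0.9 0.7 3.7] 13.9
```

View pics/s8.png

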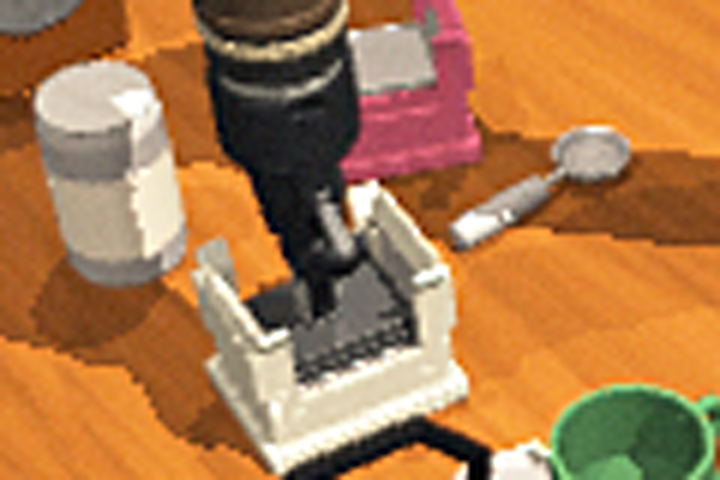

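The coaster is level, with its top at about 61 mm. I'll press down to 56 mm and then lift.

```bash
python3 -m creep '[0,0,-0.002,0, 0,0,-0.004,0, 0,0,-0.006,0, 0,0,-0.007,0, 0,0,-0.007,0]'
python3 -m creep '[0,0,0.003,0, 0,0,0.01,0, 0,0,0.04,0, 0,0,0.09,0, 0,0,0.13,0]'
python3 prof.py 9
```

```text
time: 14.52
tcp_pos: [0.5761, -0.25, 0.0545]
ee_rot: [0.288, 3.127, -0.001]
wrist_force: [3.1, -0.1, 4.3]
width: 0.001
time: 15.15
tcp_pos: [0.5746, -0.2497, 0.1855]
ee_rot: [-0.289, -3.126, -0.0]
wrist_force: [0.8, -0.9, 0.2]
width: 0.004
scene [(-40, 38, 67), (-30, 27, 58), (-20, 30, 58), (-10, 27, 58), (0, 29, 58), (10, 27, 59), (20, 32, 57), (30, 15, 58), (40, 4, 59)]
top [(-40, 0, ''), (-30, 0, ''), (-20, 2, 57), (-10, 5, 61), (0, 10, 61), (10, 12, 57), (20, 18, 58), (30, 16, 60), (40, 3, 56)]
[-0.6  0.8 -0.9] 15.25
```

View pics/s9.png

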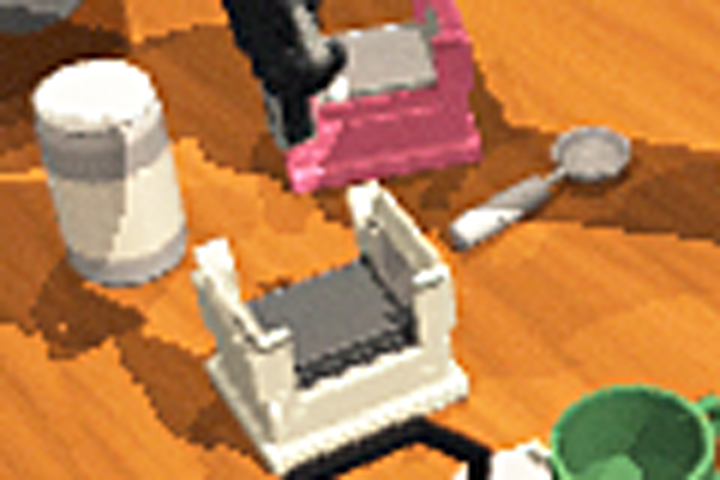

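The first coaster is latched and flat, with its upper face at about 58 mm everywhere. Now for the rear one.

```bash
python3 -m creep '[-0.04,0.03,0.03,0, -0.08,0.06,0.045,0, -0.12,0.09,0.05,-0.01, -0.155,0.13,0.05,-0.02, -0.165,0.18,0.05,-0.03, -0.165,0.23,0.05,-0.04, -0.165,0.28,0.05,-0.05, -0.165,0.33,0.05,-0.06, -0.15,0.38,0.04,-0.077, -0.11,0.42,0.02,-0.077, -0.07,0.45,-0.01,-0.077, -0.043,0.455,-0.03,-0.077]' 0.0854 30
python3 -m creep '[0,0,0,0]'
python3 - <<'E'
from h import *
o=look("10"); crop(o["scene"][0],280,180,380,300,5,"pics/s10.png");crop(o["top"][0],310,160,410,260,4,"pics/t10.png")
s=ctrl.get_obs();R,_=cv2.Rodrigues(np.array(s["ee_rot"]));print(s["tcp_pos"],np.degrees(np.arctan2(R[1,1],R[0,1])))
E
```

```text
time: 16.75
tcp_pos: [0.5324, 0.2065, 0.1511]
ee_rot: [-0.404, -3.112, 0.004]
wrist_force: [0.0, -0.7, 0.0]
width: 0.999
time: 16.88
tcp_pos: [0.5317, 0.2049, 0.1505]
ee_rot: [-0.408, -3.109, 0.006]
wrist_force: [0.4, 0.1, 0.2]
width: 1.0
[0.53144125 0.20463704 0.153375  ] 75.04221848087066
```

View pics/s10.png

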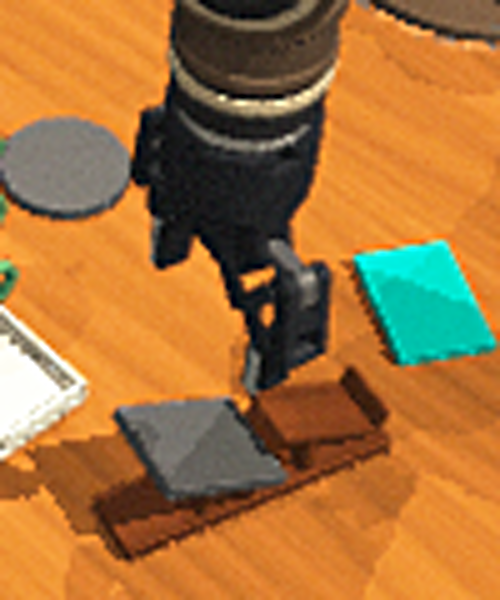

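View pics/t10.png

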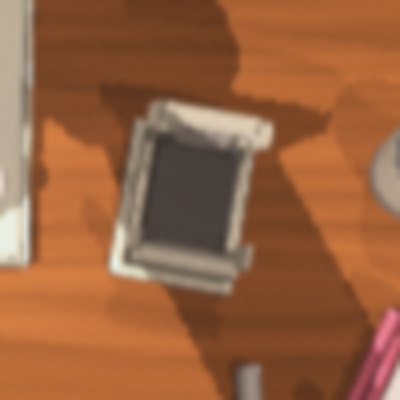

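The first coaster sits flat in the dispenser and the rear one is undisturbed. I'll take the rear one the same way.

```bash
python3 -m creep '[0,0,-0.03,0, 0,0,-0.06,0, 0,0,-0.09,0, 0,0,-0.11,0, 0,0,-0.119,0, 0,0,-0.119,0]' 0.0854 30 && python3 -m creep '[0,0,0,0, 0,0,0,0, 0,0,0,0, 0,0,0,0]' 0.055 30
python3 -m creep '[0.0045,-0.0012,0.0027,0, 0.009,-0.0024,0.005,0, 0.0135,-0.0036,0.0073,0, 0.0195,-0.0052,0.01,0, 0.0205,-0.0055,0.012,0, 0.0205,-0.0055,0.02,0, 0.0205,-0.0055,0.045,0, 0.0205,-0.0055,0.085,0, 0.01,-0.003,0.13,0, -0.02,0,0.17,0, -0.068,0.018,0.19,0, -0.068,0.018,0.2,0]'
python3 - <<'E'
from h import *
o=look("11"); crop(o["scene"][0],270,140,390,300,4,"pics/s11.png")
E
```

```text
time: 17.73
tcp_pos: [0.5322, 0.2049, 0.0359]
ee_rot: [0.409, 3.115, 0.0]
wrist_force: [-0.6, 0.1, -0.4]
width: 1.001
time: 18.23
tcp_pos: [0.5332, 0.2055, 0.0367]
ee_rot: [0.408, 3.113, 0.001]
wrist_force: [-2.1, -1.4, 6.7]
width: 0.739
time: 19.73
tcp_pos: [0.4629, 0.224, 0.2379]
ee_rot: [0.405, 3.113, 0.003]
wrist_force: [0.3, -0.4, 0.2]
width: 0.739
```

View pics/s11.png

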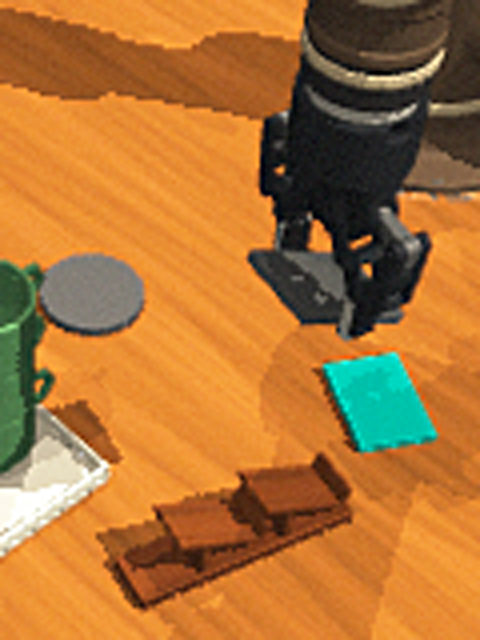

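```bash
python3 -m creep '[-0.01,-0.02,0,0.01, -0.03,-0.06,0,0.02, -0.04,-0.11,0,0.03, -0.05,-0.16,0,0.04, -0.05,-0.21,0,0.06, -0.05,-0.26,0,0.077, -0.04,-0.31,0,0.077, -0.01,-0.355,0,0.077, 0.025,-0.395,0,0.077, 0.06,-0.43,0,0.077, 0.09,-0.46,0,0.077, 0.106,-0.472,0,0.077]'
python3 -m creep '[0,0,0,0]'
python3 - <<'E'
from h import *
o=look("12")
s=ctrl.get_obs();R,_=cv2.Rodrigues(np.array(s["ee_rot"]));tc=s["tcp_pos"];print(tc,np.degrees(np.arctan2(R[1,1],R[0,1])))
im,d,P=o["scene"]
yaw=np.radians(-10.5);ex=np.array([np.cos(yaw),np.sin(yaw)]);ey=np.array([-np.sin(yaw),np.cos(yaw)]);c0=np.array([.570,-.2485])
q=P[...,:2]-c0;a=q@ex*1000;b=q@ey*1000;z=(P[...,2]-tc[2])*1000
m=(abs(a)<60)&(abs(b)<31)&(abs(z-19)<28)&(d>0)
m&=abs(z-19.5-a*.44)<9
print(np.round(np.percentile(a[m],[0,1,99,100]),1),m.sum(),np.linalg.lstsq(np.c_[a[m],np.ones(m.sum())],z[m],rcond=None)[0])
E
```

```text
time: 21.32
tcp_pos: [0.5718, -0.2517, 0.2326]
ee_rot: [-0.292, -3.125, -0.001]
wrist_force: [-0.8, 0.0, -0.6]
width: 0.744
time: 21.45
tcp_pos: [0.5712, -0.2505, 0.2327]
ee_rot: [-0.291, -3.125, -0.001]
wrist_force: [-0.5, -0.3, -0.6]
width: 0.743
[ 0.57015019 -0.24905923  0.23411   ] 79.43144435303749
[-43.2 -42.4  39.   39.7] 198 [ 0.44702729 16.63590805]
```

```bash
python3 -m creep '[-0.001,0,-0.03,0, -0.001,0,-0.065,0, -0.001,0,-0.095,0, -0.001,0,-0.12,0, -0.001,0,-0.136,0, -0.001,0,-0.145,0, -0.001,0,-0.15,0, -0.001,0,-0.152,0, -0.001,0,-0.152,0]'
python3 -m creep '[0,0,0,0, 0,0,0,0, 0,0,0,0, 0,0,0,0]' 0.0854 20
python3 -m creep '[0,0,0.03,0, 0,0,0.07,0, 0,0,0.10,0]' && python3 prof.py 13
```

```text
time: 22.68
tcp_pos: [0.5698, -0.2489, 0.0837]
ee_rot: [0.288, 3.128, -0.0]
wrist_force: [-0.1, 0.8, -1.1]
width: 0.738
time: 23.18
tcp_pos: [0.5696, -0.2488, 0.0834]
ee_rot: [0.288, 3.128, -0.0]
wrist_force: [0.1, 0.3, -0.2]
width: 0.999
time: 23.55
tcp_pos: [0.5698, -0.2489, 0.1851]
ee_rot: [0.288, 3.127, -0.001]
wrist_force: [-0.0, -0.5, -0.4]
width: 1.002
scene [(-40, 24, 71), (-30, 30, 72), (-20, 27, 74), (-10, 30, 76), (0, 34, 78), (10, 31, 80), (20, 40, 83), (30, 32, 85), (40, 30, 87)]
top [(-40, 0, ''), (-30, 2, 74), (-20, 4, 76), (-10, 8, 78), (0, 11, 81), (10, 14, 84), (20, 13, 85), (30, 1, 90), (40, 1, 89)]
[ 0.4 -0.1 -0.1] 23.65
```

View pics/s13.png

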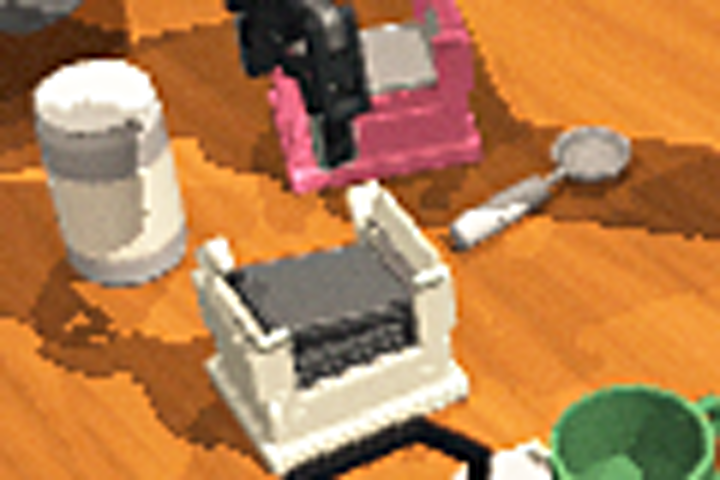

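The second coaster sits tilted like the first, so I'll repeat the levelling press on the +x side and then the middle press.

```bash
python3 -m creep '[0.0243,-0.0042,0,0, 0.0243,-0.0042,-0.01,0, 0.0243,-0.0042,-0.04,0, 0.0243,-0.0042,-0.07,0, 0.0243,-0.0042,-0.085,0, 0.0243,-0.0042,-0.09,0, 0.0243,-0.0042,-0.094,0]' 0 20
python3 -m creep '[0,0,-0.003,0, 0,0,-0.006,0, 0,0,-0.008,0, 0,0,-0.010,0]'
python3 -m creep '[0,0,0.008,0, -0.0195,0.0036,0.008,0, -0.0195,0.0036,0.004,0, -0.0195,0.0036,-0.002,0, -0.0195,0.0036,-0.006,0, -0.0195,0.0036,-0.009,0]'
python3 -m creep '[0,0,-0.002,0, 0,0,-0.004,0, 0,0,-0.006,0, 0,0,-0.008,0]'
python3 prof.py 14
```

```text
time: 24.52
tcp_pos: [0.5941, -0.2531, 0.0898]
ee_rot: [0.288, 3.127, -0.001]
wrist_force: [-0.2, 0.9, -0.1]
width: 0.001
time: 25.02
tcp_pos: [0.5936, -0.2533, 0.0816]
ee_rot: [0.289, 3.127, -0.002]
wrist_force: [-5.1, 1.3, 9.4]
width: 0.003
time: 25.78
tcp_pos: [0.5753, -0.2497, 0.0706]
ee_rot: [0.288, 3.127, -0.001]
wrist_force: [-0.7, -0.8, 5.0]
width: 0.001
time: 26.28
tcp_pos: [0.5754, -0.2496, 0.0631]
ee_rot: [0.288, 3.126, -0.001]
wrist_force: [0.9, 0.3, 6.5]
width: 0.001
scene [(-40, 31, 63), (-30, 27, 61), (-20, 26, 61), (-10, 20, 61), (0, 27, 63), (10, 34, 67), (20, 40, 62), (30, 20, 61), (40, 7, 61)]
top [(-40, 0, ''), (-30, 0, ''), (-20, 0, ''), (-10, 0, ''), (0, 1, 62), (10, 0, ''), (20, 0, ''), (30, 0, ''), (40, 0, '')]
[ 1.8 -0.4  5.4] 26.375
```

View pics/s14.png

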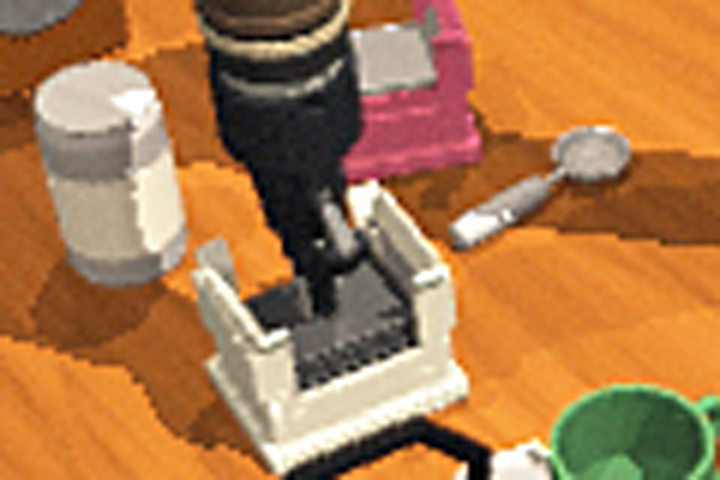

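The coaster is level at about 63 mm. Next: press it to 55 mm, lift, and move clear so I can look.

```bash
python3 -m creep '[0,0,-0.002,0, 0,0,-0.004,0, 0,0,-0.006,0, 0,0,-0.008,0, 0,0,-0.0085,0, 0,0,-0.0085,0]'
python3 -m creep '[0,0,0.003,0, 0,0,0.01,0, 0,0,0.04,0, 0,0,0.09,0, 0,0,0.14,0, -0.04,0.04,0.16,0, -0.09,0.07,0.16,0, -0.13,0.11,0.16,0, -0.16,0.16,0.16,0, -0.17,0.21,0.16,0,-0.17,0.25,0.16,0,-0.17,0.25,0.16,0]'
python3 prof.py 15
python3 - <<'E'
import cv2
im=cv2.imread("pics/top15.png");cv2.imwrite("pics/t15.png",cv2.resize(im[160:260,310:410],None,fx=5,fy=5,interpolation=cv2.INTER_CUBIC))
E
```

```text
time: 27.12
tcp_pos: [0.5754, -0.2496, 0.0543]
ee_rot: [0.288, 3.126, -0.001]
wrist_force: [2.6, -1.0, 3.9]
width: 0.003
time: 28.62
tcp_pos: [0.403, 0.0025, 0.2135]
ee_rot: [-0.281, -3.127, 0.0]
wrist_force: [-0.4, -0.0, -0.6]
width: -0.001
scene [(-40, 37, 64), (-30, 27, 57), (-20, 28, 57), (-10, 25, 57), (0, 30, 58), (10, 28, 58), (20, 28, 59), (30, 18, 59), (40, 3, 58)]
top [(-40, 34, 61), (-30, 51, 58), (-20, 52, 58), (-10, 52, 59), (0, 48, 58), (10, 56, 58), (20, 47, 58), (30, 48, 59), (40, 29, 58)]
[ 0.6  0.4 -0.1] 28.725
```

View pics/s15.png

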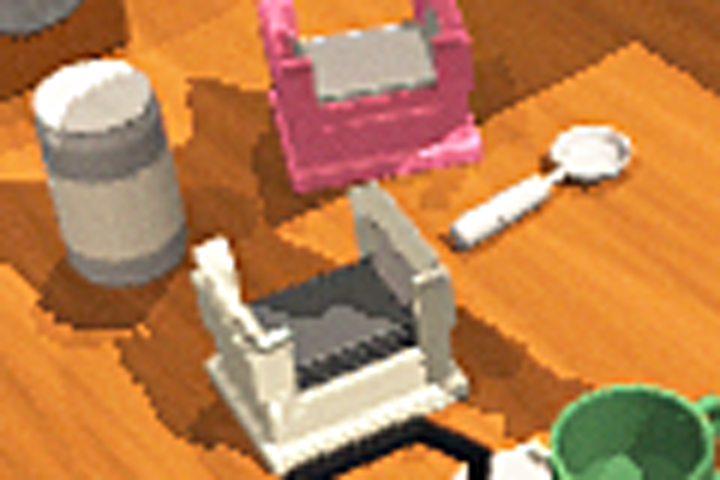

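View pics/t15.png

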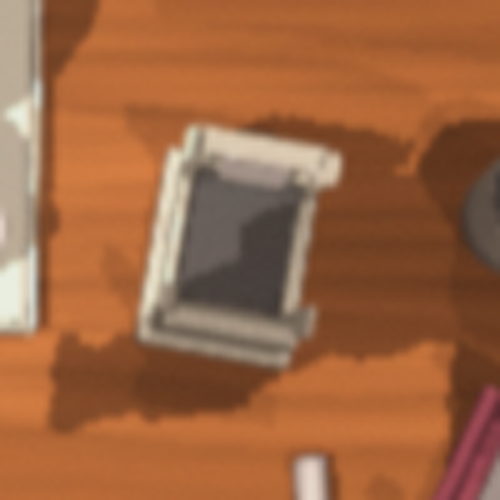

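View pics/scene15.png

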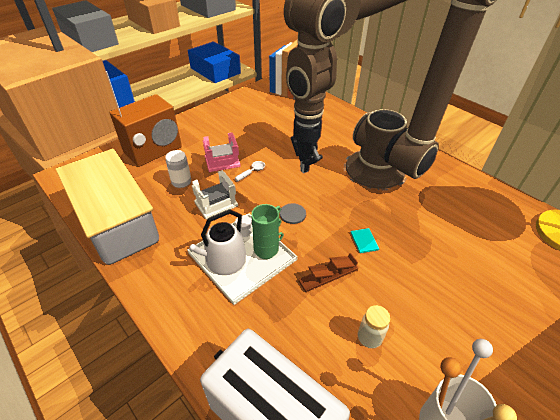

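Both cameras show the top coaster flat at about 58 mm under the leaves. The rack is empty and everything else is where it was, with the arm clear. I'm handing in.

```bash
python3 -c "
from plant import ctrl
print(ctrl.finish_job())"
```

```text
the job is handed in; nothing more can be done
None
```

Both rack coasters are in the white dispenser, and I handed the job in at about 29 s of the 72 s. I brought the front one first, then the rear. Each was pressed until its upper face was at about 54.5 mm and let go before I went on.

- **Not laid flat at first:** the tool could not be tilted, so I gripped the coasters with it vertical. Each one came to rest in the well tilted about 12°, with its low end near one leaf tip. I levelled each by pressing gently on its high end (about 11 N at most), then pressed in the middle. They were flat before they latched.
- **Final checks:** after each release the upper face read flat at about 57–59 mm along its length. The higher readings at the -x end (61–67 mm) I took to be the leaf or end wall in view, not the coaster. The top view also shows the +x leaf over the coaster.
- **Rest of the scene:** the rack is empty, the other objects and both look-alikes appear unmoved in the last picture, and the arm was clear of everything. The highest force I saw reported was about 12 N.
- **Not confirmed:** I did not read the platform's depth or see the lower two coasters directly. A flat pile of three is inferred from the top face returning to the same height each time. The two cameras disagreed by about 4–5 mm along the dispenser's length, so I used the average.

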